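Thread a lamp carrier round a bent boom

ROBOT

A 6-joint arm with a two-finger parallel gripper is mounted at the origin on a cart in front of the work surface, level with it; the furniture and walls round the work are solid. World frame = base frame: x ahead of the robot, y to its left, z up, the work surface at z = 0. Lengths are in mm, angles in degrees, forces in N, time in s.
With the tool pointing down it reaches from about 250 to 775 mm from the base axis. Payload 4 kg.
Tool frame: the origin (TCP) lies at the very end of the fingers, on their centre line; the grasp point (between the pads) lies 19 mm behind it; z points along the fingers, y is the line along which they close (so a half turn about z gives the same grasp; the last joint's range is limited). The gripper opens to 94 mm and grips with 3 to 60 N. Pads are 16 mm wide; open, the fingers measure 119 mm over their backs; the gripper's body (75 mm by 177 mm) begins 78 mm behind the grasp point.
Start: joints at [60.212, 4.996, 78.535, -0, 96.463, -5.907], TCP at [222.672, 502.929, 205.506] pointing down, gripper open.
Joint ranges: [-177.83, 177.83], [-43.37, 116.18], [15.69, 146.23], [-61.86, 241.86], [9.47, 152.12], [-147.06, 147.06]. Speed limits (degrees/s): [159.86, 159.86, 180, 180, 180, 180].

INTERFACE

Orientations are given as [roll, pitch, yaw] about the fixed x, y, z axes, in that order (R = Rz(yaw) Ry(pitch) Rx(roll)).
In Python, from workcell import arm gives the robot as it stands.
- The arm moves only by the shell command python3 -m handwheel 'ROWS' [OPENING]. ROWS is a JSON object whose key "offsets" holds a list of rows, 1 to 20 of them, each of 6 numbers: dx, dy, dz in mm, then a rotation vector rx, ry, rz in degrees; each row is the pose to reach, as a shift and turn from the pose commanded when the command began, along the tool's axes at that moment; what a row does not reach only later rows make up. A row lasts 1/12 s, in which the tool goes at most 41.7 mm and 7.16 degrees, less where a joint would pass 70% of its speed; a pose out of reach is approached as far as the arm can. OPENING is the finger opening in mm, set as the command begins (- or left out keeps the last). The fingers move at their own pace and stop on an object; the grip force is fixed at half the most. Time passes only in rows, so rows that do not move let the fingers close. It prints the time, the measured TCP pose, the force, the opening and the grip force at its end. Input that does not fit is refused with a message, and nothing moves.
- arm.observe(): the state, without advancing time (a new reading comes with each control period).
- arm.get_image(name): name is "side" or "top" or "wrist"; returns a dict with "pixels" (480x640x3 uint8, red, green, blue), "fx", "fy", "cx", "cy" (pixels), "D" ([k1, k2, p1, p2, k3] as OpenCV has them; the pictures are not rectified), "eye" and "rotation" of the camera in the world. Camera axes: x right, y up, looking along -z (the intrinsics and any distortion apply to the point x, -y, -z); pixel columns grow to the right and rows downward; lengths in mm; the calibration is good to about 2 mm. A picture is of the moment at which its call begins. There is no depth.
- arm.job_done(): hands the job in; it is judged then, once.
The state is a dict: "clock": time; "joint_pos": joint angles; "qvel": joint speeds; "effort": joint torques, N m; "tool_pos": TCP position; "eef_rot": TCP orientation; "ft_force": force on the tool from outside, world axes, zero at the start; "torque": the same for the moment, N m; "grip_width": finger opening in mm; "finger_force": force on a finger pad.
Only numpy, scipy, OpenCV 4.12 (cv2) and the standard library are available. Lean on these libraries where they do the work, as an engineer would, in place of code of your own. Each camera call takes 0.05 s, during which the arm holds its last target. There are 200 camera calls.

TASK

Fit the orange lamp carrier on the bent steel rod: thread it over the raised free end, slide it along the rod round the bend, and leave it flush against the brass stop collar, hanging shoe down and let go. Ease it along by hand all the way without forcing it or letting it shoot down the rod, and leave the loose things around (tape roll, spanner, oil bottle, wooden block) where they are.

Things in the scene. Friction and masses are not known exactly. Their poses are not given: they have to be found in the camera images.
- carrier: loose lamp carrier, about 0.25 kg, 75 mm tall, at first standing on its shoe. Origin: centre of underside; z up to the head, y along the bore. Dark steel shoe 50 x 50 x 10 mm; stem 26 x 26 mm; orange head 40 mm across x (two flat faces to grip) x 34 mm along y, z 35 to 75 mm. Both ends are alike: either may go first
- bore (a point): centre of the head's round through bore (17 mm diameter, along the carrier's y, mouths chamfered 1.5 mm), 55 mm above the carrier's origin; axes as the carrier's. Play on the 14 mm rod: 1.5 mm all round on the straight legs, about half of that in the bend, where the carrier must turn with the rod
- boom: fixed stand with a bent round steel rod, 14 mm diameter. Origin: on the bench, base centre; z up, y along the rod's level leg, away from the pillar. Base 110 (x) x 130 (y) x 12 mm; pillar head 142 mm high, thumb screw out to x +40 mm. Rod axis in the plane x = 0: level leg at z 120 mm, 75 degree upward bend of 90 mm axis radius, straight steep leg to the free end
- seat (a point): centre of the outer face of the brass stop collar (30 mm diameter, on the level leg), at boom (0, 37, 120) mm; axes as the boom's. The head's end face comes to rest against this face, so that the bore centre then lies 17 mm from here along +y
- bend_start (a point): rod axis where the level leg ends and the bend begins, boom (0, 125, 120) mm; the bend's centre lies 90 mm above this point
- bend_mid (a point): rod axis half way round the bend, boom (0, 179.8, 138.6) mm, where the rod climbs at 37.5 degrees. A carrier let go on a slope like this or steeper may slide down, shoe swinging under, to near bend_start; about there and on the level leg it stays, hanging shoe down, and can be taken anew
- bend_end (a point): rod axis where the bend ends and the straight raised leg begins, climbing at 75 degrees (towards +y and +z), boom (0, 211.9, 186.7) mm
- leg_mid (a point): rod axis in the middle of the raised leg, boom (0, 220.3, 218.1) mm
- rod_tip (a point): outermost point of the rod's rounded free end, 72 mm beyond bend_end, boom (0, 230.5, 256.2) mm
- tape_roll: bystander: loose roll of masking tape lying flat, 102 mm across, 25 mm high
- spanner: bystander: loose spanner lying flat, 149 mm long
- oil_bottle: bystander: loose yellow oil bottle with a red tip, standing, 46 mm across, 145 mm tall
- wood_block: bystander: loose dark wooden block, 62 x 125 x 36 mm

How it is judged:
By the outcome, as a careful person would: the job done as asked, in the order asked, and still so for the second after the job is handed in, with the robot touching nothing.
It also fails if it takes over 70 s, if anything falls off the work surface, if the arm or the gripper's body presses on something with over 40 N, if the wrist force passes 120 N, or if a joint passes its speed limit or range.

## Working session

There is one attempt and no reset: what is moved stays moved. The work goes in short steps, Python scripts to look and compute and a shell command to move; the robot and the scene stay as the last step left them, time stands still between calls to the robot, and variables do not carry over. Pictures are saved under pics/ and viewed, at most 10 in all, crops included, and the job is handed in when it is done.

```bash
mkdir -p pics; ls
cat > h.py <<'E'
import numpy as np, cv2, pickle
from workcell import arm
from scipy.spatial.transform import Rotation as R
def snap(n,f):
    d=arm.get_image(n); cv2.imwrite(f'pics/{f}.png',np.ascontiguousarray(np.array(d['pixels'],dtype=np.uint8)[:,:,::-1]))
    d={k:v for k,v in d.items()}; pickle.dump(d,open(f'pics/{f}.pkl','wb')); return d
def load(f): return pickle.load(open(f'pics/{f}.pkl','rb'))
def KD(d): return np.array([[d['fx'],0,d['cx']],[0,d['fy'],d['cy']],[0,0,1.]]),np.array(d['D'],float)
def cam(d):
    Rm=np.array(d['rotation'],float)
    if Rm.shape!=(3,3): Rm=R.from_euler('xyz',Rm,degrees=True).as_matrix()
    return Rm,np.array(d['eye'],float)
def ray(d,uv):
    K,D=KD(d); p=cv2.undistortPoints(np.array([[uv]],float),K,D)[0,0]
    Rm,e=cam(d); v=Rm@np.array([p[0],-p[1],-1]); return e,v/np.linalg.norm(v)
def tri(obs):
    A=np.zeros((3,3));b=np.zeros(3)
    for d,uv in obs:
        e,v=ray(d,uv);P=np.eye(3)-np.outer(v,v);A+=P;b+=P@e
    x=np.linalg.solve(A,b); return x,[round(float(np.linalg.norm(np.cross(x-ray(d,uv)[0],ray(d,uv)[1]))),1) for d,uv in obs]
def onz(d,uv,z):
    e,v=ray(d,uv); return e+v*(z-e[2])/v[2]
def proj(d,p):
    K,D=KD(d);Rm,e=cam(d);c=(np.atleast_2d(p)-e)@Rm; c=c*[1,-1,-1]
    return cv2.projectPoints(c,np.zeros(3),np.zeros(3),K,D)[0][:,0]
E
python3 - <<'E'
from h import *
for n in ['side','top','wrist']:
    d=snap(n,n+'0'); print(n,d['eye'],d['rotation'],d['fx'],d['D'])
print(arm.observe())
a=cv2.imread('pics/side0.png');b=cv2.imread('pics/top0.png')
E
```

```text
pics
side [ 826.88325704  853.79708512 1366.99969847] [ 3.59538634e+01 -1.53550517e-01  1.62031055e+02] 587.8306156074076 [-0.12282737  0.          0.          0.          0.        ]
top [ 147.77882794   79.63915228 1720.65538458] [ 14.07916403  -0.31519334 -97.65080602] 565.7987519102963 [-0.06589949  0.          0.          0.          0.        ]
wrist [159.84536712 530.81321969 384.54452476] [-13.53865695   0.17817179  66.1352051 ] 373.9279329220668 [-0.04754329  0.          0.          0.          0.        ]
{'clock': 0.15, 'joint_pos': array([ 6.02112257e+01,  5.02917777e+00,  7.86033345e+01, -1.53096448e-03,
        9.64618222e+01, -5.90699524e+00]), 'qvel': array([-0.00591458,  0.03007875, -0.23682721,  0.03202556, -0.09829568,
        0.05307698]), 'effort': array([ 1.46831168e-03, -3.40643156e+01, -3.02795541e+01,  7.18164188e-02,
        3.05565877e-02, -9.85890665e-05]), 'tool_pos': array([222.4739961 , 502.54754364, 204.58844712]), 'eef_rot': array([-1.79906010e+02, -8.19488184e-03,  1.56118043e+02]), 'ft_force': array([-0.3384373 , -0.43750876, -0.78888511]), 'torque': array([-0.02661498,  0.04950016, -0.02699122]), 'finger_force': 0.0, 'grip_width': 94.31543950951519}
```

View pics/side0.png

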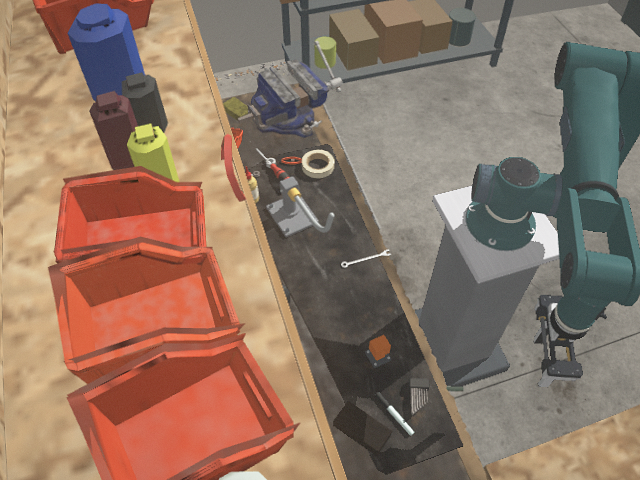

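View pics/top0.png

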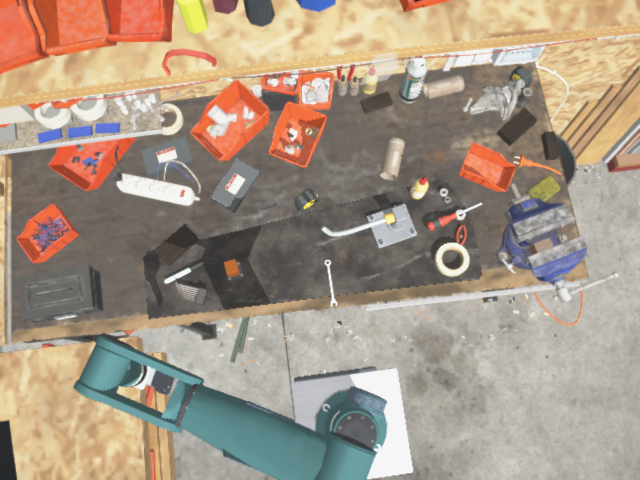

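The side view shows the carrier at ~(379,346) and the boom from its base (290,215) to the free end (~330,225). In the top view the carrier is at ~(232,268), the boom base at (392,227) and the rod tip at ~(325,232). Next I'll enlarge crops of these.

Run:
```python
from h import *
a=cv2.imread('pics/side0.png');b=cv2.imread('pics/top0.png')
def c(i,x,y,w,h,s): return cv2.resize(i[y:y+h,x:x+w],None,fx=s,fy=s,interpolation=cv2.INTER_CUBIC)
# boom: side x255-345,y170-245 ; top x310-420,y190-260
L=np.vstack([c(a,260,172,80,60,5),c(a,355,325,50,37.5.__int__(),8)[:300,:400]])
Rr=np.vstack([c(b,316,197,100,60,4), c(b,210,250,50,37,8)])
H=600
out=np.zeros((600,800,3),np.uint8)
out[:L.shape[0],:400]=L[:600];out[:Rr.shape[0],400:]=Rr[:600]
print(L.shape,Rr.shape)
cv2.imwrite('pics/crop1.png',out)
```

```text
(596, 400, 3) (536, 400, 3)
```

View pics/crop1.png

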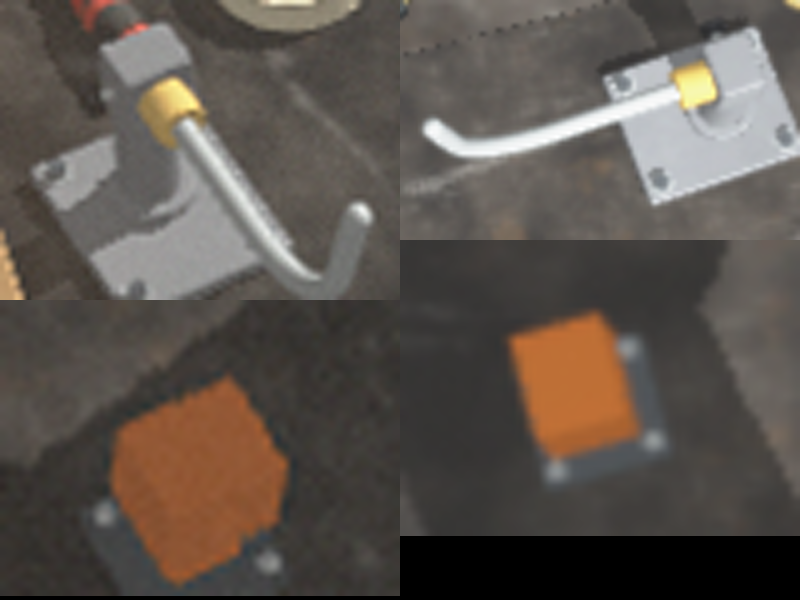

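The crop shows the boom base corners, the rod tip (side ≈ (332,214), top ≈ (324,229)), and the carrier shoe and head corners.

```bash
cat > m1.py <<'E'
from h import *
from scipy.optimize import least_squares
s,t,w=load('side0'),load('top0'),load('wrist0')
T=lambda x,y:((x-400)/4+316,y/4+197)
S=lambda x,y:(x/5+260,y/5+172)
T2=lambda x,y:((x-400)/8+210,(y-240)/8+250)
tip,res=tri([(s,S(360,213)),(t,T(432,128))]);print('tip',tip,res)
c=[onz(t,T(*p),12) for p in [(603,73),(757,27),(800,157),(655,205)]];c=np.array(c)
print(c.round(1),c.mean(0),[np.linalg.norm(c[i]-c[i-1]).round(1) for i in range(4)])
o=c.mean(0);d=tip-o;print('yaw of boom y',np.degrees(np.arctan2(d[1],d[0])),np.hypot(d[0],d[1]))
k=[onz(t,T2(*p),10) for p in [(545,488),(668,454),(637,336)]]
k=np.array(k);print(k.round(1),'carrier',(k[0]+k[2])/2,np.linalg.norm(np.diff(k,axis=0),axis=1),np.degrees(np.arctan2(*(k[1]-k[0])[[1,0]])))
h=np.array([onz(t,T2(*p),75) for p in [(509,338),(600,310)]]);print(h)
print('tri head top corner', tri([(t,T2(600,310)),(s,(355+110/8,325+(430-300)/8))]),tri([(t,T2(509,338)),(s,(355+178/8,325+(583-300)/8))]))
print(proj(w,np.array([list(((k[0]+k[2])/2)[:2])+[40],list(tip)])))
E
python3 m1.py
```

```text
tip [534.13377334   7.57768437 247.78636401] [0.7, 0.7]
[[ 623.4 -143.9   12. ]
 [ 644.9 -270.9   12. ]
 [ 535.7 -286.3   12. ]
 [ 512.7 -167.6   12. ]] [ 579.14176593 -217.18642029   12.        ] [np.float64(113.2), np.float64(128.8), np.float64(110.3), np.float64(120.9)]
yaw of boom y 101.32345500163194 229.22613755458602
[[472.7 308.7  10. ]
 [479.6 260.6  10. ]
 [527.1 267.8  10. ]] carrier [499.88887392 288.22118546  10.        ] [48.60539819 48.03410462] -81.76296451218214
[[518.19252255 307.88510162  75.        ]
 [524.32355656 273.2843143   75.        ]]
tri head top corner (array([525.58705263, 274.48659297,  67.61130447]), [0.5, 0.5]) (array([521.4326894 , 315.53341962,  43.00567133]), [5.1, 5.1])
[[247.43411158 509.06005588]
 [-30.60004549 781.37334295]]
```

View pics/wrist0.png

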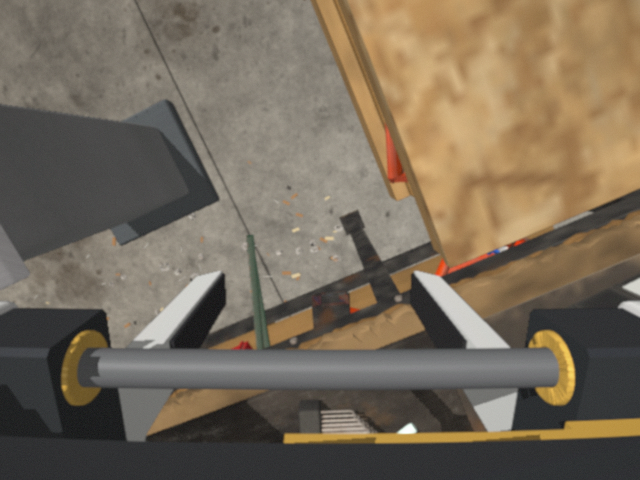

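The wrist view shows only the gap between cart and bench, with the fingers at rows 280-430, so I'll fly over the carrier and look again.

```bash
python3 -m handwheel '{"offsets": [[-170,-42,-40,0,0,27],[-340,-84,-40,0,0,55],[-340,-84,-40,0,0,55],[-340,-84,-40,0,0,55],[-340,-84,-40,0,0,55],[-340,-84,-40,0,0,55],[-340,-84,-40,0,0,55],[-340,-84,-40,0,0,55],[-340,-84,-40,0,0,55],[-340,-84,-40,0,0,55],[-340,-84,-40,0,0,55],[-340,-84,-40,0,0,55],[-340,-84,-40,0,0,55],[-340,-84,-40,0,0,55],[-340,-84,-40,0,0,55],[-340,-84,-40,0,0,55]]}' 94
python3 - <<'E'
from h import *
o=arm.observe();print(o['joint_pos'].round(2),o['tool_pos'],o['eef_rot'])
d=snap('wrist','w1')
cv2.imwrite('pics/w1v.png',cv2.resize(cv2.imread('pics/w1.png')[100:400,140:540],None,fx=2,fy=2,interpolation=cv2.INTER_CUBIC))
E
```

```text
clock: 1.48
tool_pos: [498.9, 289.2, 245.6]
eef_rot: [180.0, -0.0, 101.2]
ft_force: [-0.5, 0.1, -0.4]
grip_width: 94.1
finger_force: 0.0
[2.4470e+01 8.1800e+00 7.0510e+01 1.0000e-02 1.0129e+02 1.3260e+01] [498.86674408 289.21235882 245.63041212] [ 1.79986872e+02 -8.15145172e-03  1.01210986e+02]
```

View pics/w1v.png

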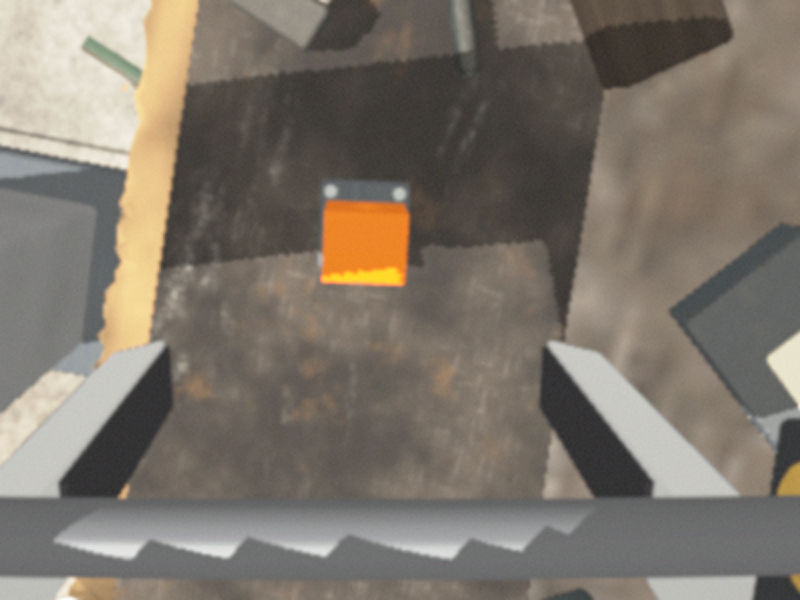

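The carrier stands squarely: the head's near top edge runs (322,284)-(406,287) in this 2x crop, 42 px across = 40 mm, so the bore runs along tool x and the fingers close on the flat faces.

Run:
```python
from h import *
w=load('w1');t=load('top0');P=lambda x,y:(140+x/2,100+y/2)
a,b=onz(w,P(321,284.5),75),onz(w,P(406.5,287),75);print(a,b,np.linalg.norm(b-a),np.degrees(np.arctan2(*(b-a)[[1,0]])))
# near edge (small world y) seen in top cam as right edge: (600,310)-(638,?)
T2=lambda x,y:((x-400)/8+210,(y-240)/8+250)
print('tri near corner far-x:',tri([(w,P(406.5,287)),(t,T2(600,310))]))
s1,s2=onz(w,P(323,180),10),onz(w,P(410,181),10);print(s1,s2,np.linalg.norm(s2-s1))
u=np.array([np.cos(np.radians(101.2)),np.sin(np.radians(101.2)),0])
print('centre head',(a+b)/2+17*u,'centre shoe',(s1+s2)/2-25*u)
```

```text
[485.01820219 269.03955457  75.        ] [525.7704224  275.86142946  75.        ] 41.31926220893063 9.503134695787434
tri near corner far-x: (array([526.4273791 , 274.14008315,  67.03875231]), [0.3, 0.3])
[475.18559496 311.6981509   10.        ] [522.5825382  320.55223838  10.        ] 48.216854877651066
centre head [502.09232833 289.12672966  75.        ] centre shoe [503.73992536 291.60131576  10.        ]
```

```bash
python3 -m handwheel '{"offsets": [[-190,-30,-95,0,0,0],[-190,-30,-95,0,0,0],[-190,-30,-95,0,0,0],[-190,-30,-95,0,0,0],[-190,-30,-95,0,0,0],[-386,-55,-95,0,75,0],[-386,-55,-95,0,75,0],[-386,-55,-95,0,75,0],[-386,-55,-95,0,75,0],[-386,-55,-95,0,75,0],[-386,-55,-95,0,75,0],[-386,-55,-95,0,75,0],[-386,-55,-95,0,75,0],[-386,-55,-95,0,75,0],[-386,-55,-95,0,75,0],[-386,-55,-95,0,75,0],[-386,-55,-95,0,75,0],[-386,-55,-95,0,75,0],[-386,-55,-95,0,75,0],[-386,-55,-95,0,75,0]]}'
python3 - <<'E'
from h import *
o=arm.observe();print(o['joint_pos'].round(2),o['tool_pos'],o['eef_rot'])
d=snap('wrist','w2')
cv2.imwrite('pics/w2v.png',cv2.resize(cv2.imread('pics/w2.png')[100:400,120:520],None,fx=2,fy=2,interpolation=cv2.INTER_CUBIC))
E
```

```text
clock: 3.2
tool_pos: [520.1, -100.3, 342.3]
eef_rot: [179.3, -74.7, 101.9]
ft_force: [-0.2, -0.8, 1.7]
grip_width: 94.3
finger_force: 0.0
[-40.9   30.31  60.23  65.48 139.28 -19.63] [ 520.08393079 -100.34525867  342.34691602] [179.26384746 -74.71808343 101.89288753]
```

View pics/w2v.png

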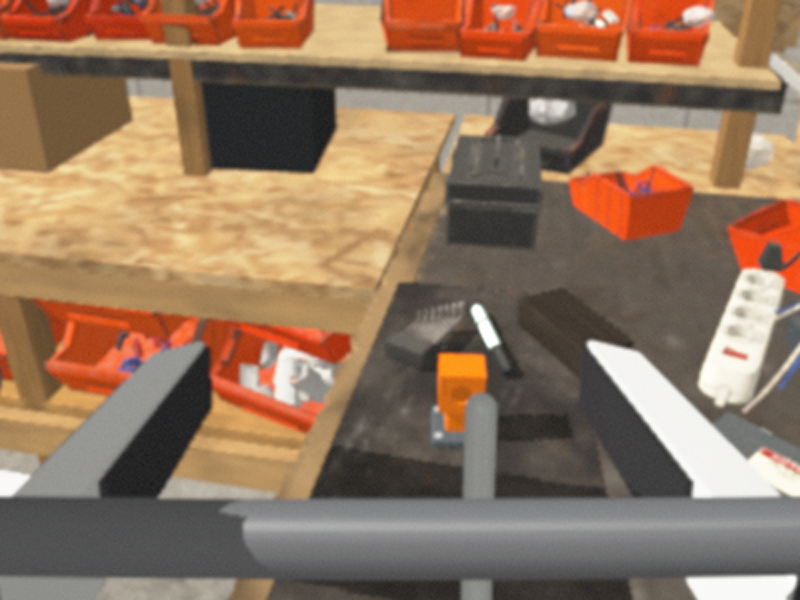

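The wrist view from the 75° tilt (which is reachable) shows the rod tip at crop (481,397) and the raised leg running straight down from it, centred on col ~480. I'll now fit the boom pose to all the views.

```bash
cat > boom.py <<'E'
from h import *
from scipy.optimize import least_squares
def axis():
    a=np.radians(np.linspace(0,75,40)); pts=[[0,y,120] for y in np.linspace(37,125,30)]
    pts+=[[0,125+90*np.sin(t),210-90*np.cos(t)] for t in a]
    e=np.array(pts[-1]);d=np.array([0,np.cos(np.radians(75)),np.sin(np.radians(75))])
    return np.array(pts+[e+d*k for k in np.linspace(0,72,30)]),e,d
AX,BE,DL=axis()
def toW(q,p): return R.from_euler('z',q[2],degrees=True).apply(p)+[q[0],q[1],0]
if __name__=='__main__':
    s,t,w=load('side0'),load('top0'),load('w2')
    T=lambda x,y:((x-400)/4+316,y/4+197); S=lambda x,y:(x/5+260,y/5+172); W=lambda x,y:(120+x/2,100+y/2)
    tipc=BE+DL*66
    P3=[(t,[-55,-65,12],T(757,27)),(t,[-55,65,12],T(603,73))]
    cor=[(t,T(603,73),[55,65,12]),(t,T(757,27),[55,-65,12]),(t,T(655,205),[-55,65,12]),
         (s,S(33,168),[55,-65,12]) if 0 else (t,T(800,157),[-55,-65,12]),
         (t,T(432,130),tipc),(s,S(360,214),tipc),(w,W(481,409),tipc)]
    crv=[(t,T(640,102)),(t,T(600,117)),(t,T(540,138)),(s,S(200,145)),(s,S(240,209)),(s,S(265,241)),(w,W(480,470))]
    def res(q,full=False):
        r=[]
        for d,uv,p in cor: r+=list(proj(d,toW(q,p))[0]-uv)
        for d,uv in crv:
            c=proj(d,toW(q,AX)); i=np.argmin(np.linalg.norm(c-uv,axis=1)); i=min(max(i,1),len(c)-2)
            g=c[i+1]-c[i-1];g/=np.linalg.norm(g);r.append(float(np.cross(g,np.array(uv)-c[i])))
        return np.array(r)
    f=least_squares(res,[579,-217,11.3],loss='soft_l1',diff_step=1e-4,x_scale=[10,10,1])
    print(f.x,'\n',res(f.x).round(1))
    J=f.jac;print('tip',toW(f.x,BE+DL*72),'seat',toW(f.x,[0,37,120]))
    print(tri([(s,S(360,214)),(t,T(432,130)),(w,W(481,409))]),toW(f.x,tipc))
    np.save('boom.npy',f.x)
E
python3 -W ignore boom.py
```

```text
[ 579.03402394 -216.2060838    10.84118115] 
 [-0.5  0.8 -0.4 -0.1 -1.6  0.2  1.2 -0.7 -0.6 -1.1 -0.8 -0.5  0.2  0.2
  0.3 -0.2 -0.7  0.2  0.8  0.3  0.5]
tip [535.66705996  10.24710204 256.25294543] seat [ 572.07479451 -179.86644806  120.        ]
(array([534.29624348,   8.79626845, 249.3458173 ]), [0.9, 1.9, 1.8]) [535.95914338   8.72190369 250.45739048]
```

```bash
cat > go.py <<'E'
import sys
from h import *
q=np.load('boom.npy')
def tool(tilt,yaw=None): 
    return R.from_euler('z',90+(q[2] if yaw is None else yaw),degrees=True)*R.from_euler('x',180,degrees=True)*R.from_euler('y',tilt,degrees=True)
def delta(G,tilt,off=19,o=None):
    o=o or arm.observe(); R0=R.from_euler('xyz',o['eef_rot'],degrees=True); R1=tool(tilt)
    tcp=np.array(G)+off*R1.apply([0,0,1])
    return np.r_[R0.inv().apply(tcp-o['tool_pos']),(R0.inv()*R1).as_rotvec(degrees=True)].round(1)
def show(*a,**k): print(' '.join(map(str,delta(*a,**k))))
E
python3 - <<'E'
from go import *
show([502.3,290,200],-15); show([502.3,290,120],-15); show([502.3,290,55],-15)
E
```

```text
-54.8 57.7 410.3 -0.0 -89.7 0.4
-131.9 57.4 431.4 -0.0 -89.7 0.4
-194.6 57.2 448.5 -0.0 -89.7 0.4
```

```bash
python3 -m handwheel '{"offsets": [[80,0,0,0,-20,0],[80,0,0,0,-20,0],[60,30,200,0,-45,0.2],[60,30,200,0,-45,0.2],[60,30,200,0,-45,0.2],[60,30,200,0,-45,0.2],[20,57.7,390,0,-89.7,0.4],[20,57.7,390,0,-89.7,0.4],[20,57.7,390,0,-89.7,0.4],[20,57.7,390,0,-89.7,0.4],[20,57.7,390,0,-89.7,0.4],[20,57.7,390,0,-89.7,0.4],[20,57.7,390,0,-89.7,0.4],[20,57.7,390,0,-89.7,0.4],[-54.8,57.7,410.3,0,-89.7,0.4],[-54.8,57.7,410.3,0,-89.7,0.4],[-54.8,57.7,410.3,0,-89.7,0.4],[-54.8,57.7,410.3,0,-89.7,0.4],[-54.8,57.7,410.3,0,-89.7,0.4]]}'
python3 - <<'E'
from go import *
print(arm.observe()['joint_pos'].round(1))
show([502.3,290,120],-15); show([502.3,290,75],-15); show([502.3,290,55],-15)
E
```

```text
clock: 4.83
tool_pos: [504.6, 284.6, 185.2]
eef_rot: [179.9, 14.6, 100.7]
ft_force: [0.2, 0.3, 0.3]
grip_width: 94.0
finger_force: 0.0
[ 32.   13.4  72.5 -13.8  99.1  19.7]
21.8 -1.4 80.7 0.1 -0.4 -0.2
33.2 -1.5 124.2 0.1 -0.4 -0.2
38.2 -1.6 143.6 0.1 -0.4 -0.2
```

```bash
python3 -m handwheel '{"offsets": [[21.8,-1.4,80.7,0,0,0],[21.8,-1.4,80.7,0,0,0],[21.8,-1.4,80.7,0,0,0],[33,-1.5,124,0,0,0],[33,-1.5,124,0,0,0],[38.2,-1.6,143.6,0,0,0],[38.2,-1.6,143.6,0,0,0],[38.2,-1.6,143.6,0,0,0]]}' && python3 -m handwheel '{"offsets": [[0,0,0,0,0,0],[0,0,0,0,0,0],[0,0,0,0,0,0],[0,0,0,0,0,0],[0,0,0,0,0,0],[0,0,0,0,0,0],[0,0,0,0,0,0],[0,0,0,0,0,0],[0,0,0,0,0,0],[0,0,0,0,0,0],[0,0,0,0,0,0],[0,0,0,0,0,0]]}' 0
python3 - <<'E'
from go import *
o=arm.observe()
R0=R.from_euler('xyz',o['eef_rot'],degrees=True);print('grasp pt',o['tool_pos']-19*R0.apply([0,0,1]),o['torque'])
E
```

```text
clock: 5.5
tool_pos: [502.3, 285.7, 35.6]
eef_rot: [-180.0, 14.7, 100.8]
ft_force: [0.6, -0.5, 0.4]
grip_width: 94.3
finger_force: 0.0
clock: 6.5
tool_pos: [501.3, 285.5, 33.1]
eef_rot: [-179.9, 14.7, 100.8]
ft_force: [1.6, 2.0, 0.7]
grip_width: 39.9
finger_force: 29.8
grasp pt [500.43390462 290.26475101  51.43170948] [ 0.21636652 -0.3324127   0.05367673]
```

```bash
cat >> go.py <<'E'
B=np.load('b.npy') if __import__('os').path.exists('b.npy') else None
def at(s):  # arc position: s mm along leg from bend_end (neg -> round the bend), returns axis point and slope
    if s>=0: p=np.array([0,211.9+s*np.cos(np.radians(75)),186.7+s*np.sin(np.radians(75))]);a=75
    else:
        a=75+np.degrees(s/90)
        if a>=0: p=np.array([0,125+90*np.sin(np.radians(a)),210-90*np.cos(np.radians(a))])
        else: p=np.array([0,125+np.radians(a)*90,120]);a=0
    return p,a
def todo(s,shift=(0,0,0),d=0.,g=15,tol=1):
    "rows delta to bring the bore centre to s, tool tilt = slope - g ; shift in boom frame"
    p,a=at(s);o=arm.observe();R0=R.from_euler('xyz',o['eef_rot'],degrees=True);R1=tool(a-g+d)
    w=R.from_euler('z',q[2],degrees=True).apply(p+np.array(shift))+[q[0],q[1],0]
    tcp=w-R1.apply(B)
    return np.r_[R0.inv().apply(tcp-o['tool_pos']),(R0.inv()*R1).as_rotvec(degrees=True)].round(1)
def where():
    o=arm.observe();R0=R.from_euler('xyz',o['eef_rot'],degrees=True)
    w=o['tool_pos']+R0.apply(B)-[q[0],q[1],0]
    print('bore in boom',R.from_euler('z',-q[2],degrees=True).apply(w).round(1),'rot',o['eef_rot'].round(1),'F boom',R.from_euler('z',-q[2],degrees=True).apply(o['ft_force']).round(1),'T',R.from_euler('z',-q[2],degrees=True).apply(o['torque']).round(2),'j5',o['joint_pos'][4].round(1),'w',o['grip_width'].round(1))
E
python3 - <<'E'
from h import *
q=np.load('boom.npy');o=arm.observe();R0=R.from_euler('xyz',o['eef_rot'],degrees=True)
v=R.from_euler('z',q[2],degrees=True).apply([0,4.2,55-o['tool_pos'][2]])
b=R0.inv().apply(v);b[1]=0;np.save('b.npy',b);print(b)
E
python3 - <<'E'
from go import *
where()
print(todo(102),todo(102,(0,0,60)))
print('lift 230:',R.from_euler('xyz',arm.observe()['eef_rot'],degrees=True).inv().apply([0,0,230]))
E
```

```text
[ -1.49958574   0.         -22.2957556 ]Traceback (most recent call last):
  File "<stdin>", line 2, in <module>
  File "go.py", line 28, in where
    print('bore in boom',R.from_euler('z',-q[2],degrees=True).apply(w).round(1),'rot',o['eef_rot'].round(1),'F boom',R.from_euler('z',-q[2],degrees=True).apply(o['ft_force']).round(1),'T',R.from_euler('z',-q[2],degrees=True).apply(o['torque']).round(2),'j5',o['joint_pos'][4].round(1),'w',o['grip_width'].round(1))
                                                                                                                                                                                                                                                                                                 ^^^^^^^^^^^^^^^^^^^^^
AttributeError: 'float' object has no attribute 'round'
```

```bash
sed -i "s/o\['grip_width'\].round(1)/round(o['grip_width'],1)/" go.py
python3 - <<'E'
from go import *
where()
print(todo(102),todo(102,(0,0,60)))
print('lift 250:',R.from_euler('xyz',arm.observe()['eef_rot'],degrees=True).inv().apply([0,0,250]))
E
```

```text
bore in boom [ 18.1 511.6  55. ] rot [-179.9   14.7  100.8] F boom [2.  1.6 0.7] T [ 0.15 -0.37  0.05] j5 83.3 w 39.9
[-3.023e+02 -1.840e+01 -1.713e+02 -1.000e-01  7.470e+01 -1.000e-01] [-3.175e+02 -1.850e+01 -2.293e+02 -1.000e-01  7.470e+01 -1.000e-01]
lift 250: [ -63.35975662   -0.4958377  -241.83733249]
```

```bash
python3 -m handwheel '{"offsets": [[-5,0,-20,0,0,0],[-63,0,-242,0,0,0],[-63,0,-242,0,0,0],[-63,0,-242,0,0,0],[-63,0,-242,0,0,0],[-63,0,-242,0,0,0],[-63,0,-242,0,0,0],[-317.5,-18.5,-229.3,0,74.7,0],[-317.5,-18.5,-229.3,0,74.7,0],[-317.5,-18.5,-229.3,0,74.7,0],[-317.5,-18.5,-229.3,0,74.7,0],[-317.5,-18.5,-229.3,0,74.7,0],[-317.5,-18.5,-229.3,0,74.7,0],[-317.5,-18.5,-229.3,0,74.7,0],[-317.5,-18.5,-229.3,0,74.7,0],[-317.5,-18.5,-229.3,0,74.7,0],[-317.5,-18.5,-229.3,0,74.7,0],[-317.5,-18.5,-229.3,0,74.7,0],[-317.5,-18.5,-229.3,0,74.7,0],[-317.5,-18.5,-229.3,0,74.7,0]]}'
python3 - <<'E'
from go import *
where();print(todo(102))
E
```

```text
clock: 8.17
tool_pos: [530.0, 37.0, 333.4]
eef_rot: [-179.2, -60.1, 100.1]
ft_force: [-0.2, 0.3, -2.3]
grip_width: 40.0
finger_force: 29.8
bore in boom [ -0.5 237.8 343.2] rot [-179.2  -60.1  100.1] F boom [-0.1  0.3 -2.3] T [-0.83  0.09 -0.01] j5 125.8 w 40.0
[-50.    0.9  29.4  -0.1  -0.1  -0.4]
```

```bash
python3 -m handwheel '{"offsets": [[-20,0.9,12,0,0,-0.4],[-40,0.9,23,0,0,-0.4],[-50,0.9,29.4,0,0,-0.4],[-50,0.9,29.4,0,0,-0.4],[-50,0.9,29.4,0,0,-0.4],[-50,0.9,29.4,0,0,-0.4]]}'
python3 - <<'E'
from go import *
where()
s,t,w=snap('side','s3'),snap('top','t3'),snap('wrist','w3')
o=arm.observe();R0=R.from_euler('xyz',o['eef_rot'],degrees=True)
bw=o['tool_pos']+R0.apply(B)
bb,_=at(102);tip,_=at(72)
W=lambda p:R.from_euler('z',q[2],degrees=True).apply(p)+[q[0],q[1],0]
for d,n in((s,'s'),(t,'t'),(w,'w')): print(n,proj(d,[bw,W(bb),W(tip),W(at(30)[0])]).round(1).tolist())
def c(f,uv,w,h,k):
    x,y=[int(v) for v in uv];im=cv2.imread(f'pics/{f}.png');x0,y0=max(0,x-w//2),max(0,y-h//2);print(f,x0,y0,k)
    return cv2.resize(im[y0:y0+h,x0:x0+w],(w*k,h*k),interpolation=cv2.INTER_CUBIC)
out=np.zeros((600,800,3),np.uint8)
out[:300,:400]=c('s3',proj(s,[W(tip)])[0],50,37,8)[:300] if 0 else cv2.resize(c('s3',proj(s,[W(tip)])[0],50,38,8),(400,300)) if 0 else c('s3',proj(s,[W(tip)])[0],80,60,5)
out[300:,:400]=c('t3',proj(t,[W(tip)])[0],80,60,5)
out[:300,400:]=c('w3',proj(w,[W(tip)])[0],200,150,2)
cv2.imwrite('pics/crop3.png',out)
E
```

```text
clock: 8.67
tool_pos: [531.1, 38.5, 279.0]
eef_rot: [179.3, -59.9, 101.7]
ft_force: [0.3, -0.2, -3.2]
grip_width: 40.1
finger_force: 29.8
bore in boom [  0.9 239.1 288.9] rot [179.3 -59.9 101.7] F boom [ 0.3 -0.2 -3.2] T [-0.84  0.04 -0.03] j5 122.0 w 40.1
s [[333.0, 207.2], [333.2, 207.9], [331.5, 213.3], [329.2, 220.5]]
t [[319.9, 225.5], [320.2, 226.0], [322.9, 228.0], [326.4, 230.6]]
w [[319.7, 311.5], [317.8, 316.5], [317.4, 363.3], [316.9, 417.1]]
s3 291 183 5
t3 282 197 5
w3 217 288 2
```

View pics/crop3.png

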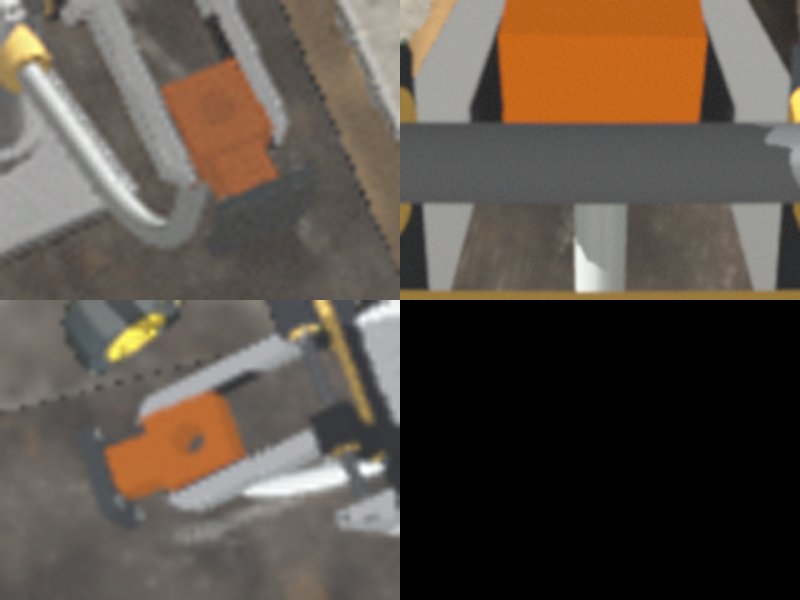

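The side crop shows the upper bore mouth at (215,105) and the top crop at (190,438). In the wrist crop the rod is centred at col 601 and the head at 603, so they are laterally aligned. Next I'll check the in-plane offset.

Run:
```python
from go import *
s,t,w=load('s3'),load('t3'),load('w3')
inv=lambda p:R.from_euler('z',-q[2],degrees=True).apply(np.array(p)-[q[0],q[1],0]).round(1)
m,r=tri([(s,(291+216/5-.4,183+106/5-.4)),(t,(282+190/5-.4,197+138/5-.4))]);print('mouth boom',inv(m),r,'expected',at(119)[0])
# rod tip blob refit old triangulated w/ same two cams
tp,r=tri([(s,(260+360/5-.4,172+214/5-.4)),(t,(316+32/4-.4,197+130/4-.4))]);print('tip c by side/top',inv(tp),r,'model',at(66)[0])
# head top face edge in wrist: upper edge of near face row 36 of crop
print('head corners wrist', proj(w,[ (lambda o:o['tool_pos']+R.from_euler('xyz',o['eef_rot'],degrees=True).apply(B+v))(arm.observe()) for v in (R.from_euler('y',15,degrees=True).apply([17,20,-20]),R.from_euler('y',15,degrees=True).apply([17,-20,-20]),R.from_euler('y',-15,degrees=True).apply([17,20,-20]),R.from_euler('y',-15,degrees=True).apply([17,-20,-20]))]).round(1).tolist())
print('obs',(217+100/2,288+36/2),(217+307/2,288+38/2))
print(todo(102),todo(75))
```

```text
mouth boom [3.000e-01 2.402e+02 3.028e+02] [0.5, 0.5] expected [  0.         242.69946637 301.64517333]
tip c by side/top [ -1.5 228.8 248.9] [0.2, 0.2] model [  0.         228.98205698 250.45110454]
head corners wrist [[372.1, 310.1], [267.9, 310.1], [370.0, 277.0], [269.9, 277.0]]
obs (267.0, 306.0) (370.5, 307.0)
[-3.  -0.9  1.3 -0.   0.1  0.4] [-29.1  -1.    8.3  -0.    0.1   0.4]
```

```bash
python3 -m handwheel '{"offsets": [[-6,-0.3,2.3,0,0,0],[-12,-0.3,4,0,0,0],[-16,-0.3,5,0,0,0],[-18,-0.3,5.3,0,0,0],[-20,-0.3,5.8,0,0,0],[-22,-0.3,6.3,0,0,0],[-24,-0.3,6.9,0,0,0],[-24,-0.3,6.9,0,0,0]]}'
python3 - <<'E'
from go import *
where(); print(at(80),todo(65))
E
```

```text
clock: 9.48
tool_pos: [531.8, 32.1, 252.5]
eef_rot: [179.7, -60.0, 101.2]
ft_force: [0.2, 0.1, -2.8]
grip_width: 40.3
finger_force: 29.8
bore in boom [  0.4 232.7 262.3] rot [179.7 -60.  101.2] F boom [ 0.2  0.1 -2.8] T [-0.92  0.06  0.01] j5 120.8 w 40.3
(array([  0.        , 232.60552361, 263.9740661 ]), 75) [-13.1  -0.4   3.   -0.1  -0.    0.2]
```

```bash
python3 -m handwheel '{"offsets": [[-4,-0.1,1,0,0,0],[-8,-0.2,2,0,0,0],[-12,-0.3,2.9,0,0,0],[-16,-0.3,4,0,0,0],[-20,-0.3,5,0,0,0],[-24,-0.3,6.1,0,0,0],[-24,-0.3,6.1,0,0,0]]}'
python3 - <<'E'
from go import *
where(); print(at(55),todo(35)); 
s,t=snap('side','s4'),snap('top','t4')
a=cv2.resize(cv2.imread('pics/s4.png')[183:243,291:371],None,fx=5,fy=5,interpolation=cv2.INTER_CUBIC)
b=cv2.resize(cv2.imread('pics/t4.png')[197:257,282:362],None,fx=5,fy=5,interpolation=cv2.INTER_CUBIC)
cv2.imwrite('pics/crop4.png',np.hstack([a,b]))
E
```

```text
clock: 10.07
tool_pos: [532.9, 25.5, 227.9]
eef_rot: [179.8, -60.0, 101.1]
ft_force: [0.6, 3.4, -3.9]
grip_width: 40.2
finger_force: 29.8
bore in boom [2.000e-01 2.260e+02 2.378e+02] rot [179.8 -60.  101.1] F boom [ 1.2  3.2 -3.9] T [-0.8  -0.13 -0.21] j5 119.5 w 40.2
(array([  0.        , 226.13504748, 239.82592045]), 75) [-17.5  -0.2   4.2  -0.1  -0.    0.1]
```

View pics/crop4.png

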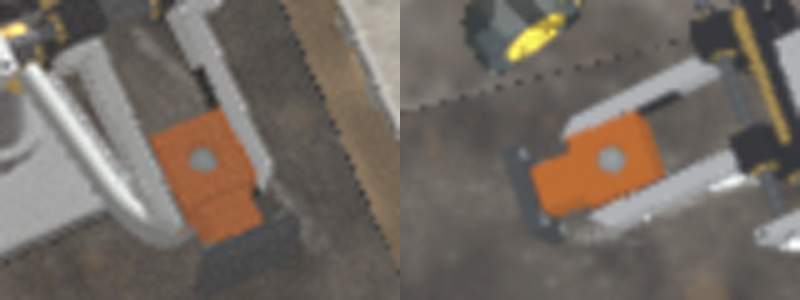

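The rod is threaded: its end shows as a grey disc in the bore mouth at (203,160) in the side crop and (611,160) in the top crop, hugging one side of the bore slightly. I'll correct the bore offset by about 1.6 mm and go on.

```bash
python3 - <<'E'
from go import *
o=arm.observe();R0=R.from_euler('xyz',o['eef_rot'],degrees=True)
n=R.from_euler('z',q[2],degrees=True).apply([0,-np.sin(np.radians(75)),np.cos(np.radians(75))])
B=B+R0.inv().apply(1.6*n);np.save('b.npy',B);print(B)
E
python3 - <<'E'
from go import *
where()
for s in (45,30,15,2): print(todo(s))
E
```

```text
[-1.91415417e+00 -2.92490510e-03 -2.38411114e+01]
bore in boom [2.000e-01 2.245e+02 2.383e+02] rot [179.8 -60.  101.1] F boom [ 1.7  4.5 -5.1] T [-0.97 -0.11 -0.3 ] j5 119.5 w 40.0
[-7.5 -0.2  3.2 -0.1  0.   0.1]
[-22.   -0.2   7.1  -0.1   0.    0.1]
[-36.5  -0.2  11.   -0.1   0.    0.1]
[-49.   -0.3  14.3  -0.1   0.    0.1]
```

```bash
python3 -m handwheel '{"offsets": [[-2,-0.2,1.8,0,0,0],[-6,-0.2,2.8,0,0,0],[-10,-0.2,3.9,0,0,0],[-14,-0.2,4.9,0,0,0],[-18,-0.2,6,0,0,0],[-22,-0.2,7.1,0,0,0],[-22,-0.2,7.1,0,0,0]]}'
python3 - <<'E'
from go import *
where()
for s in (20,10,2,-6): print(todo(s))
E
```

```text
clock: 10.75
tool_pos: [533.5, 20.4, 205.3]
eef_rot: [179.9, -60.0, 101.1]
ft_force: [-0.0, 0.3, -3.3]
grip_width: 39.9
finger_force: 29.8
bore in boom [-2.000e-01  2.194e+02  2.155e+02] rot [179.9 -60.  101.1] F boom [ 0.   0.3 -3.3] T [-0.86  0.08 -0.03] j5 118.3 w 39.9
[-9.4  0.2  2.7 -0.1 -0.   0.1]
[-19.1   0.2   5.3  -0.1  -0.    0.1]
[-26.8   0.2   7.4  -0.1  -0.    0.1]
[-36.1   0.2   9.4  -0.1  -3.9   0.1]
```

```bash
cat >> go.py <<'E'
def fit(s):
    a,b,c=at(s-17)[0],at(s)[0],at(s+17)[0];d=c-a
    return (b+(a+c)/2)/2,np.degrees(np.arctan2(d[2],d[1]))
def todo(s,shift=(0,0,0),d=0.,g=15):
    p,a=fit(s);o=arm.observe();R0=R.from_euler('xyz',o['eef_rot'],degrees=True);R1=tool(a-g+d)
    w=R.from_euler('z',q[2],degrees=True).apply(p+np.array(shift))+[q[0],q[1],0]
    r=np.r_[R0.inv().apply(w-R1.apply(B)-o['tool_pos']),(R0.inv()*R1).as_rotvec(degrees=True)]
    return ' '.join('%g'%v for v in r.round(1))
def plan(*S): 
    where(); print('; '.join(todo(s) for s in S))
E
python3 - <<'E'
from go import *
plan(21,17,13,9,5,1,-3,-7)
E
```

```text
bore in boom [-2.000e-01  2.194e+02  2.155e+02] rot [179.9 -60.  101.1] F boom [ 0.   0.3 -3.3] T [-0.86  0.08 -0.03] j5 118.3 w 39.9
-8.4 0.2 2.5 -0.1 -0 0.1; -12.3 0.2 3.5 -0.1 -0 0.1; -16.2 0.2 4.5 -0.1 -0.1 0.1; -20.3 0.2 5.5 -0.1 -0.6 0.1; -24.5 0.2 6.5 -0.1 -1.3 0.1; -28.8 0.2 7.4 -0.1 -2.4 0.1; -33.2 0.2 8.2 -0.1 -3.7 0.1; -37.9 0.2 8.9 -0.1 -5.4 0.1
```

```bash
python3 -m handwheel '{"offsets": [[-4,0.1,1.2,0,0,0],[-8.4,0.2,2.5,0,0,0],[-12.3,0.2,3.5,0,0,0],[-16.2,0.2,4.5,0,-0.1,0],[-20.3,0.2,5.5,0,-0.6,0],[-24.5,0.2,6.5,0,-1.3,0],[-28.8,0.2,7.4,0,-2.4,0],[-33.2,0.2,8.2,0,-3.7,0],[-33.2,0.2,8.2,0,-3.7,0]]}'
python3 - <<'E'
from go import *
plan(-7,-11,-15,-19,-23,-27,-31,-35)
E
```

```text
clock: 11.5
tool_pos: [535.9, 11.6, 173.8]
eef_rot: [179.6, -56.2, 101.3]
ft_force: [-1.0, 0.0, -1.7]
grip_width: 40.0
finger_force: 29.8
bore in boom [  0.5 211.  185.5] rot [179.6 -56.2 101.3] F boom [-1.   0.2 -1.7] T [-0.81  0.08  0.04] j5 115.1 w 40.0
-6 -0.5 1.5 -0 -1.5 0.3; -10.7 -0.5 2.4 -0 -3.5 0.3; -15.5 -0.5 3.1 -0 -5.7 0.3; -20.5 -0.5 3.6 -0 -8.3 0.3; -25.5 -0.5 3.8 -0 -10.8 0.3; -30.5 -0.6 3.9 -0 -13.4 0.3; -35.5 -0.6 3.8 -0 -15.9 0.3; -40.5 -0.6 3.4 0 -18.5 0.3
```

```bash
python3 -m handwheel '{"offsets": [[-3,-0.1,0.7,0,-0.7,0],[-6,-0.2,1.5,0,-1.5,0],[-10.7,-0.2,2.4,0,-3.5,0],[-15.5,-0.2,3.1,0,-5.7,0],[-20.5,-0.2,3.6,0,-8.3,0],[-25.5,-0.2,3.8,0,-10.8,0],[-30.5,-0.2,3.9,0,-13.4,0],[-30.5,-0.2,3.9,0,-13.4,0]]}'
python3 - <<'E'
from go import *
plan(-31,-35,-39,-43,-47,-51,-55,-59)
E
```

```text
clock: 12.17
tool_pos: [538.5, -1.4, 147.2]
eef_rot: [179.6, -42.8, 101.4]
ft_force: [-0.4, 0.6, -2.3]
grip_width: 40.0
finger_force: 29.8
bore in boom [  0.5 201.  163.4] rot [179.6 -42.8 101.4] F boom [-0.3  0.6 -2.3] T [-0.61  0.06  0.02] j5 107.8 w 40.0
-5.9 -0.6 1.4 0.1 -2.5 0.4; -10.8 -0.6 2.1 0.1 -5 0.4; -15.8 -0.6 2.7 0.1 -7.6 0.4; -20.8 -0.7 3 0.1 -10.1 0.4; -25.8 -0.7 3.2 0.1 -12.7 0.4; -30.8 -0.7 3.1 0.1 -15.2 0.4; -35.8 -0.8 2.7 0.1 -17.8 0.4; -40.8 -0.8 2.2 0.1 -20.3 0.4
```

```bash
python3 -m handwheel '{"offsets": [[-5.9,-0.1,1.4,0,-2.5,0],[-10.8,-0.2,2.1,0,-5,0.1],[-15.8,-0.2,2.7,0,-7.6,0.1],[-20.8,-0.2,3,0,-10.1,0.1],[-25.8,-0.3,3.2,0,-12.7,0.1],[-30.8,-0.3,3.1,0,-15.2,0.1],[-35.8,-0.3,2.7,0,-17.8,0.1],[-35.8,-0.3,2.7,0,-17.8,0.1]]}'
python3 - <<'E'
from go import *
plan(-59,-63,-67,-71,-75,-79,-83,-87,-91,-95)
E
```

```text
clock: 12.83
tool_pos: [543.3, -25.2, 120.9]
eef_rot: [179.7, -25.1, 101.1]
ft_force: [1.5, -0.7, -0.6]
grip_width: 40.3
finger_force: 29.8
bore in boom [  0.7 182.5 141.7] rot [179.7 -25.1 101.1] F boom [ 1.3 -1.  -0.6] T [-0.49 -0.24 -0.08] j5 97.8 w 40.3
-5.1 -0.8 0.9 0.2 -2.6 0.2; -10 -0.8 1.7 0.2 -5.2 0.2; -15 -0.8 2.3 0.2 -7.7 0.2; -20 -0.9 2.6 0.2 -10.3 0.2; -25 -0.9 2.7 0.2 -12.8 0.2; -30 -0.9 2.6 0.2 -15.3 0.2; -35 -0.9 2.3 0.2 -17.9 0.2; -40 -0.9 1.7 0.2 -20.4 0.2; -45 -1 1 0.2 -23 0.2; -49.9 -1 -0 0.2 -25.5 0.2
```

```bash
python3 -m handwheel '{"offsets": [[-5.1,0,0.9,0,-2.6,0],[-10,0,1.7,0,-5.2,0],[-15,0,2.3,0,-7.7,0],[-20,0.1,2.6,0,-10.3,0],[-25,0.1,2.7,0,-12.8,0],[-30,0.1,2.6,0,-15.3,0],[-35,0.1,2.3,0,-17.9,0],[-40,0.1,1.7,0,-20.4,0],[-40,0.1,1.7,0,-20.4,0]]}'
python3 - <<'E'
from go import *
plan(-91,-95,-99,-103,-107,-111,-115,-119,-123,-127,-131)
E
```

```text
clock: 13.58
tool_pos: [550.6, -59.7, 102.5]
eef_rot: [179.7, -4.7, 101.0]
ft_force: [2.7, 1.1, 2.6]
grip_width: 39.7
finger_force: 29.8
bore in boom [  1.4 155.2 126.1] rot [179.7  -4.7 101. ] F boom [2.9 0.6 2.6] T [-0.1  -0.46 -0.02] j5 86.8 w 39.7
-5.2 -1.5 1.1 0.3 -2.7 0.2; -10.2 -1.5 1.9 0.3 -5.2 0.2; -15.2 -1.6 2.4 0.3 -7.8 0.2; -20.2 -1.6 2.8 0.3 -10.3 0.2; -25 -1.6 3 0.3 -12.5 0.1; -29.8 -1.6 3 0.3 -14.4 0.1; -34.5 -1.6 2.9 0.3 -16.1 0.1; -39 -1.6 2.7 0.3 -17.4 0.1; -43.4 -1.7 2.4 0.3 -18.4 0.1; -47.7 -1.7 2.1 0.3 -19.2 0.1; -51.9 -1.7 1.8 0.3 -19.6 0.1
```

```bash
python3 -m handwheel '{"offsets": [[-5.2,0.3,0.7,0,-2.7,0],[-10.2,0.6,1.3,0,-5.2,0],[-15.2,0.7,1.8,0,-7.8,0],[-20.2,0.8,2.2,0,-10.3,0],[-25,0.9,2.4,0,-12.5,0],[-25,0.9,2.4,0,-12.5,0]]}'
python3 - <<'E'
from go import *
plan(-111,-115,-119,-123,-127,-131,-135,-139)
E
```

```text
clock: 14.08
tool_pos: [555.8, -84.2, 97.6]
eef_rot: [179.8, 7.8, 100.9]
ft_force: [2.5, 0.1, 3.0]
grip_width: 39.9
finger_force: 29.8
bore in boom [  1.9 135.3 121.5] rot [179.8   7.8 100.9] F boom [ 2.4 -0.4  3. ] T [-0.06 -0.3   0.1 ] j5 81.0 w 39.9
-4.3 -2 1.1 0.2 -1.9 0.1; -8.9 -2 2 0.2 -3.6 0.1; -13.3 -2 2.8 0.2 -4.9 0.1; -17.7 -2 3.4 0.2 -5.9 0.1; -21.9 -2 4.1 0.2 -6.7 0.1; -26.1 -2 4.7 0.2 -7.1 0.1; -30.1 -2 5.2 0.2 -7.2 0.1; -34.1 -2.1 5.8 0.2 -7.2 0.1
```

```bash
python3 -m handwheel '{"offsets": [[-4.3,0.5,0.5,0,-1.9,0],[-8.9,0.8,1.2,0,-3.6,0.1],[-13.3,0.9,1.9,0,-4.9,0.2],[-17.7,1,2.4,0,-5.9,0.2],[-21.9,1.1,3,0,-6.7,0.2],[-26.1,1.2,3.6,0,-7.1,0.2],[-30.1,1.3,4.1,0,-7.2,0.2],[-30.1,1.3,4.1,0,-7.2,0.2]]}'
python3 - <<'E'
from go import *
plan(-139,-143,-151,-159,-167,-175,-183)
E
```

```text
clock: 14.75
tool_pos: [562.0, -115.6, 96.4]
eef_rot: [179.9, 15.0, 100.7]
ft_force: [1.8, 0.3, -1.6]
grip_width: 39.8
finger_force: 29.8
bore in boom [  2.2 106.4 119.9] rot [179.9  15.  100.7] F boom [ 1.8 -0.1 -1.6] T [ 0.05 -0.27  0.15] j5 78.0 w 39.8
-2.5 -2.2 0.6 0.1 0 -0.2; -6.4 -2.2 1.6 0.1 0 -0.2; -14.1 -2.2 3.7 0.1 0 -0.2; -21.8 -2.2 5.8 0.1 0 -0.2; -29.5 -2.1 7.8 0.1 0 -0.2; -37.3 -2.1 9.9 0.1 0 -0.2; -45 -2.1 12 0.1 0 -0.2
```

```bash
python3 -m handwheel '{"offsets": [[-4,0.4,1,0,0,0],[-8,0.5,2.1,0,0,0.1],[-12,0.6,3.2,0,0,0.2],[-16,0.7,4.3,0,0,0.3],[-20,0.8,5.3,0,0,0.3],[-24,0.9,6.4,0,0,0.3],[-28,1,7.5,0,0,0.3],[-32,1.1,8.6,0,0,0.3],[-36,1.2,9.6,0,0,0.3],[-36,1.2,9.6,0,0,0.3]]}'
python3 - <<'E'
from go import *
where()
E
```

```text
clock: 15.58
tool_pos: [570.2, -151.8, 96.7]
eef_rot: [179.8, 15.0, 100.3]
ft_force: [1.0, -0.1, -2.7]
grip_width: 39.7
finger_force: 29.8
bore in boom [  3.4  69.2 120.2] rot [179.8  15.  100.3] F boom [ 1.  -0.3 -2.7] T [0.21 0.04 0.02] j5 77.3 w 39.7
```

```bash
python3 -m handwheel '{"offsets": [[-2,0.1,0.5,0,0,0],[-4,0.2,1,0,0,0],[-6,0.3,1.6,0,0,0],[-8,0.3,2.1,0,0,0],[-9.7,0.4,2.6,0,0,0],[-10.6,0.4,2.9,0,0,0],[-10.6,0.4,2.9,0,0,0]]}'; python3 -c "
from go import *
where()"; python3 -m handwheel '{"offsets": [[-1,0,0.26,0,0,0],[-2,0,0.5,0,0,0],[-2,0,0.5,0,0,0]]}'; python3 -c "
from go import *
where()"
```

```text
clock: 16.17
tool_pos: [572.7, -161.8, 96.8]
eef_rot: [179.8, 15.0, 100.4]
ft_force: [-1.5, -0.2, -2.0]
grip_width: 40.0
finger_force: 29.8
bore in boom [  3.9  59.  120.3] rot [179.8  15.  100.4] F boom [-1.5  0.1 -2. ] T [ 0.2   0.06 -0.03] j5 77.1 w 40.0
clock: 16.42
tool_pos: [573.1, -163.8, 96.9]
eef_rot: [179.8, 15.0, 100.4]
ft_force: [-0.1, 0.5, -3.0]
grip_width: 40.2
finger_force: 29.8
bore in boom [  4.   56.9 120.4] rot [179.8  15.  100.4] F boom [-0.1  0.5 -3. ] T [0.12 0.06 0.03] j5 77.1 w 40.2
```

```bash
for i in 1 2; do python3 -m handwheel '{"offsets": [[-0.7,0,0.2,0,0,0],[-1.5,0,0.4,0,0,0],[-1.5,0,0.4,0,0,0]]}' >/dev/null; python3 -c "
from go import *
where()"; done
```

```text
bore in boom [  3.9  55.4 120.4] rot [179.8  15.  100.4] F boom [ 0.  -0.5 -3.8] T [ 0.19  0.07 -0.08] j5 77.1 w 39.9
bore in boom [  3.9  55.  120.4] rot [179.8  14.9 100.4] F boom [-0.8  5.1 -0.6] T [ 0.92  0.14 -0.  ] j5 77.1 w 40.1
```

```bash
python3 -m handwheel '{"offsets": [[-0.5,0,0.1,0,0,0],[-0.5,0,0.1,0,0,0]]}'>/dev/null
python3 - <<'E'
from go import *
where()
s,t=snap('side','s5'),snap('top','t5')
a=cv2.resize(cv2.imread('pics/s5.png')[165:235,250:330],None,fx=5,fy=5,interpolation=cv2.INTER_CUBIC)
b=cv2.resize(cv2.imread('pics/t5.png')[185:255,335:415],None,fx=5,fy=5,interpolation=cv2.INTER_CUBIC)
cv2.imwrite('pics/crop5.png',np.hstack([a,b]))
E
```

```text
bore in boom [  3.9  55.  120.4] rot [179.8  14.8 100.4] F boom [-0.7  5.8  0.4] T [ 1.06  0.2  -0.01] j5 77.1 w 40.2
```

View pics/crop5.png

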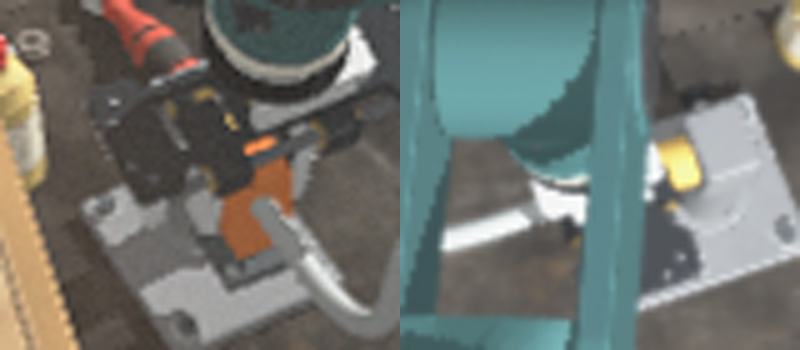

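The carrier is against the collar, shoe down: in the side crop the head is at (255,210) and the shoe at (250,265). Now I'll open gently and back straight out.

```bash
python3 -m handwheel '{"offsets": [[0,0,0,0,0,0],[0,0,0,0,0,0],[0,0,0,0,0,0],[0,0,0,0,0,0],[0,0,0,0,0,0],[0,0,0,0,0,0]]}' 62; python3 -c "
from go import *
where()"; python3 -m handwheel '{"offsets": [[0,0,-8,0,0,0],[0,0,-20,0,0,0],[0,0,-40,0,0,0],[0,0,-65,0,0,0],[0,0,-90,0,0,0],[0,0,-125,0,0,0],[0,0,-160,0,0,0],[0,0,-195,0,0,0],[0,0,-230,0,0,0],[40,-50,-250,0,0,0],[80,-90,-250,0,0,0],[120,-130,-250,0,0,0],[160,-160,-250,0,0,0],[160,-160,-250,0,0,0],[160,-160,-250,0,0,0]]}'
python3 - <<'E'
from go import *
s,t=snap('side','s6'),snap('top','t6')
a=cv2.resize(cv2.imread('pics/s6.png')[165:235,250:330],None,fx=5,fy=5,interpolation=cv2.INTER_CUBIC)
b=cv2.resize(cv2.imread('pics/t6.png')[185:255,335:415],None,fx=5,fy=5,interpolation=cv2.INTER_CUBIC)
cv2.imwrite('pics/crop6.png',np.hstack([a,b]))
E
```

```text
clock: 17.68
tool_pos: [573.8, -167.5, 97.2]
eef_rot: [179.7, 15.0, 100.4]
ft_force: [0.3, 0.1, -0.3]
grip_width: 61.9
finger_force: 0.0
bore in boom [  4.   53.1 120.7] rot [179.7  15.  100.4] F boom [ 0.3  0.1 -0.3] T [ 0.07  0.09 -0.01] j5 77.0 w 61.9
clock: 18.93
tool_pos: [372.6, 21.1, 297.6]
eef_rot: [179.6, 14.9, 100.5]
ft_force: [0.6, 0.8, 0.9]
grip_width: 62.0
finger_force: 0.0
```

View pics/crop6.png

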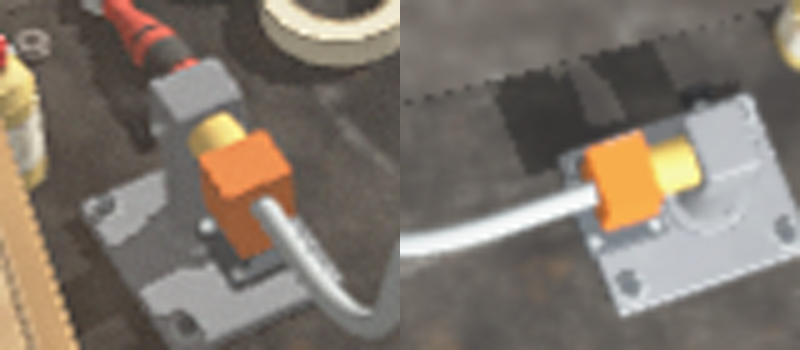

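The head's end face sits against the brass collar in both views (top crop: contact line at ~(658,165)). It hangs shoe down, with the arm clear and the bystanders unmoved.

```bash
python3 -c "
from workcell import arm
print(arm.job_done())"
```

```text
the job is handed in; nothing more can be done
None
```

The lamp carrier is on the rod, flush against the brass collar as far as the camera views show, hanging shoe down and released; I handed the job in at about 19 s, with measured forces under about 7 N at every check, and the result of the judging was not shown.

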